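Notched ceramic plate from the cooling block to the rocker

ROBOT

A 6-joint arm with a two-finger parallel gripper is mounted at the origin on the work surface. World frame = base frame: x ahead of the robot, y to its left, z up, the work surface at z = 0. Lengths are in m, angles in degrees, forces in N, time in s.
With the tool pointing down it reaches from about 0.3 to 0.875 m from the base axis. Payload 4.2 kg.
Tool frame: the origin (TCP) lies at the very end of the fingers, on their centre line; the grasp point (between the pads) lies 19 mm behind it; z points along the fingers, x is the direction in which the jaws open and shut, and the axes are right-handed (so a half turn about z gives the same grasp; the last joint's range is limited). The gripper opens to 85 mm and grips with 20 to 120 N. Pads are 22 mm wide; open, the fingers measure 114 mm over their backs; the gripper's body (76 mm by 85 mm) begins 54 mm behind the grasp point. The pads swing forward as they close: fully open they stand 13 mm farther back than shut.
Start: joints at [73.682, 18.312, 89.639, -0, 72.044, -1.146], TCP at [0.15, 0.555, 0.231] pointing down, gripper open.
Joint ranges: [-177.97, 177.97], [-48.28, 115.42], [12.27, 149.76], [-77.06, 257.06], [2.81, 150.46], [-146.56, 146.56]. Speed limits (degrees/s): [147.25, 147.25, 180, 180, 180, 180].

INTERFACE

Orientations are given as a 3x3 rotation matrix whose columns are the frame's x, y, z axes.
In Python, from bench import sensors, imaging, close_job, nets gives the robot as it stands.
- The arm moves only by the tool move_arm, never from a script. Its argument "commands" is a list that holds one entry, the list of rows, each a list of 7 numbers: the opening, from 0 (shut) to 1 (fully open), then the shift along the tool's x, y, z normalised to -1 to 1, where 1 is 0.1 m, then the turn, a rotation vector about the tool's x, y, z normalised to -1 to 1, where 1 is 30 degrees. In form: [[[fingers, x, y, z, wx, wy, wz], ...]]. A call has 1 to 8 rows; each row is the pose to reach, as a shift and turn from the pose measured when the call began, along the tool's axes at that moment; what a row does not reach only later rows make up. A row lasts 1/12 s, in which the tool goes at most 41.7 mm and 7.16 degrees, less where a joint would pass 70% of its speed; a pose out of reach is approached as far as the arm can. A call with a number of a shift or a turn outside -1 to 1 is refused whole. A call with a gripper value outside its range is refused whole. The fingers move at their own pace and stop on an object; "newtons" is the grip in N (left out, the last holds). Time passes only in rows, so rows that repeat a pose let the fingers close. It gives the time, the measured TCP pose, the force and the opening at its end, in the units of the state.
- sensors.get_obs(): the state, without advancing time (a new reading comes with each control period).
- imaging.capture(name): name is "scene" or "top" or "wrist"; returns a dict with "img" (420x560x3 uint8, blue, green, red), "range_z" (420x560 float32, m along the optical axis (not along the pixel's ray), 0 where there is no reading), "mtx" (3x3 intrinsics, pixels), "k1" (the pictures are not rectified: a ray, as slopes to the right and down, at radius r is drawn at 1 + k1 r^2 times it, then the intrinsics apply), "extrinsics" (4x4, takes a point from camera to world coordinates). Camera axes: x right, y down, z forward; pixel columns grow to the right and rows downward; lengths in m; the calibration is good to about 2 mm. A picture is of the moment at which its call begins.
- close_job(): hands the job in, once; it reports no verdict.
Trained networks look in a picture, given as the dict that the camera call returned (one of the last four; its "shot" number tells which), for a name from the list of things; names that differ only in an ending like _2 or _b are one class to them, and where a whole thing is asked for, a point or a joint stands for the part that bears it (a point fixed in the world has none). Each returns a list of dicts, best first, with "confidence" (0 to 1); they miss things now and then, are a little off and sometimes report something else, mostly with a low value. They report only what shows in the picture. A call takes as long as a camera call. They do not tell look-alikes from the thing itself.
- nets.masks_of(picture, target): "region" (420x560 bool, what is visible of it) and "extent" ([left, top, right, bottom] in pixels, round what is visible of it).
- nets.place_of(picture, target): "xy" ([column, row] in pixels: a listed point, or the origin of a listed thing).
The state is a dict: "t": time; "qpos": joint angles; "joint_velocities": joint speeds; "joint_torque": joint torques, N m; "tool_pos": TCP position; "orientation": TCP orientation; "force": force on the tool from outside, world axes, zero at the start; "wrist_torque": the same for the moment, N m; "opening": finger opening in m.
Only numpy, scipy, OpenCV 4.12 (cv2) and the standard library are available. Lean on these libraries where they do the work, as an engineer would, in place of code of your own. Each camera call takes 0.05 s, during which the arm holds its last target. There are 200 camera calls.

TASK

Two white ceramic gel plates lie in the shallow channels of the dark cooling block. Slide the notched one towards the robot along its channel until its end sticks out over the block's front edge by roughly a third of its length (not so far that it tips), grip it by that overhanging end, lift it clear, and lower it flat, lengthwise and centred, onto the two black bars on top of the rocker, letting go only when it rests there. Leave the plain plate in its channel, and do not disturb the small beaker and the jar that stand by.

Things in the scene. Friction and masses are not known exactly. Their poses are not given: they have to be found in the camera images.
- block: Fixed dark block 150 mm (own x) x 162 mm (own y), origin at the centre of its underside. Two channels along own x, open at both ends, 59 mm wide, centred at own y = +39.5 and -39.5 mm, floor at z = 50 mm; rails beside and between them (12 and 20 wide) reach z = 55 mm. Front edge, facing the robot: own x = -75 mm.
- notched_c (a point): White plate 130 (own x) x 56 (own y) x 6 mm, 110-190 g. A notch 40 mm wide, 18 deep in its far (+x) end: notch floor at own x = +47, ears 8 wide. Lies along one channel, top 1 above the rails, so its sides cannot be gripped there; slides by friction, pushed in the notch or dragged; tips if over 58 mm overhangs. Point: centre of the outline, half-way up.
- plain_c (a point): The other white ceramic plate, a plain rectangle 130 x 56 x 6 mm without a notch, about 160 g, lying in the other channel. Point at its centre, half-way up. To be left alone.
- rest_top (a point): Middle of the plate rest, level with its bar tops: two black bars, diameter 12 mm, length 120 mm along own x, axes at own y = +14 and -14 mm (40 over all, narrower than the plate, fingers pass beside). Tops 125 mm above the table, 41 mm above the platform of the rocker, a fixed white machine 200 (own x) x 160 mm.
- beaker: Bystander: pale open beaker 52 diameter x 70 mm high, loose, between block and rocker. Origin at the centre of its underside.
- jar: Bystander: pale closed jar 56 diameter x 65 mm high, loose, near the robot. Origin at the centre of its underside.
There are look-alikes about, which are no part of the job. What is shaped like the part that bears notched_c but brown or yellow is not meant. Several things look just like the block: the one meant starts farthest to the robot's right.

How it is judged:
By the outcome, as a careful person would: the job done as asked, in the order asked, and still so for the second after the job is handed in, with the robot touching nothing.
It also fails if it takes over 58 s, if anything falls off the work surface, if the arm or the gripper's body presses on something with over 40 N, if the wrist force passes 120 N, or if a joint passes its speed limit or range.

## Working session

There is one attempt and no reset: what is moved stays moved. The work goes in short steps, Python scripts to look and compute and a tool call to move; the robot and the scene stay as the last step left them, time stands still between calls to the robot, and variables do not carry over. Pictures are saved under pics/ and viewed, about 8 in all and at most 12, crops included, and the job is handed in when it is done.

Besides the shell and the picture viewer there is one more tool, called after "Request:" by a JSON object that holds its "method" and its "body", one argument or row to a line. move_arm: Moves the arm, as the interface text tells. Its arguments: {"type":"object","properties":{"commands":{"type":"array","items":{"type":"array","items":{"type":"array","items":{"type":"number"}}}},"newtons":{"type":"number"}},"required":["commands"]}

```bash
ls; mkdir -p pics
python3 - <<'E'
from bench import sensors, imaging, nets
import cv2,numpy as np
o=sensors.get_obs(); print(o['t'],o['tool_pos'],np.round(o['orientation'],3).tolist(),o['opening'])
for n in("scene","top"):
    p=imaging.capture(n); cv2.imwrite(f'pics/{n}0.png',p['img'])
    print(n,p['mtx'].tolist(),p['k1'],np.round(p['extrinsics'],3).tolist())
    for t in("block","notched_c","plain_c","rest_top","beaker","jar"):
        print(t,[(np.round(d['xy']).tolist(),round(d['confidence'],2)) for d in nets.place_of(p,t)])
E
```

```text
pics
0.0 [0.15035163 0.55446994 0.23047703] [[0.262, 0.965, -0.001], [0.965, -0.262, -0.002], [-0.002, -0.0, -1.0]] 0.0851738017386346
scene [[464.3659850342961, 0.0, 274.1125561837061], [0.0, 464.3659850342961, 203.55470947500586], [0.0, 0.0, 1.0]] -0.05368393995368875 [[0.651, 0.492, -0.578, 1.234], [0.759, -0.41, 0.506, -0.491], [0.011, -0.768, -0.64, 0.947], [0.0, 0.0, 0.0, 1.0]]
block [([335.0, 157.0], 0.84), ([291.0, 240.0], 0.67)]
notched_c [([239.0, 213.0], 0.86), ([304.0, 220.0], 0.68), ([287.0, 186.0], 0.62)]
plain_c [([284.0, 232.0], 0.66)]
rest_top [([189.0, 279.0], 0.8)]
beaker [([270.0, 305.0], 0.76)]
jar [([210.0, 242.0], 0.89)]
top [[389.23554973601836, 0.0, 280.3770891016665], [0.0, 389.23554973601836, 206.9706264391544], [0.0, 0.0, 1.0]] -0.029076613355177812 [[0.005, -0.985, 0.172, 0.318], [-1.0, -0.006, -0.009, 0.194], [0.01, -0.172, -0.985, 1.112], [0.0, 0.0, 0.0, 1.0]]
block [([132.0, 276.0], 0.61)]
notched_c [([295.0, 268.0], 0.74), ([265.0, 194.0], 0.7), ([225.0, 264.0], 0.6)]
plain_c [([293.0, 186.0], 0.63)]
rest_top [([418.0, 177.0], 0.85)]
beaker [([348.0, 148.0], 0.78)]
jar [([346.0, 250.0], 0.69)]
```

View pics/top0.png

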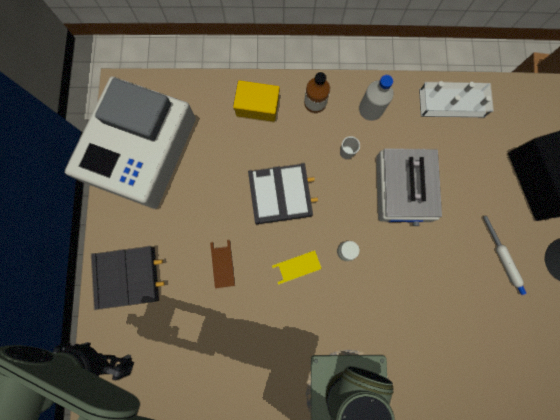

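View pics/scene0.png

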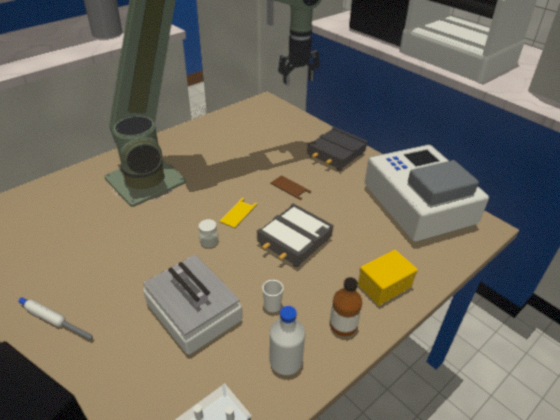

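Block candidates in the top view are the empty one at (127,276) and the one with plates at (280,193). The second is farther to the robot's right, so it is the one meant. Plate candidates are white notched (265,194), white plain (293,188), brown (223,264) and yellow (297,267). I choose the white notched plate, whose notch is at the far end. The jar is at (349,250), the beaker at (350,147) and the rocker bars at (418,178).

```bash
cat > h.py <<'E'
import numpy as np,cv2
from bench import sensors, imaging, nets
def cloud(p):
    h,w=p['range_z'].shape; K=p['mtx']
    u,v=np.meshgrid(np.arange(w),np.arange(h))
    pts=np.stack([u,v],-1).reshape(-1,1,2).astype(np.float64)
    n=cv2.undistortPoints(pts,K,np.array([p['k1'],0,0,0])).reshape(h,w,2)
    z=p['range_z']; c=np.stack([n[...,0]*z,n[...,1]*z,z],-1)
    W=c@p['extrinsics'][:3,:3].T+p['extrinsics'][:3,3]
    W[z==0]=np.nan
    return W
def rect(W,m):
    (c,s,a)=cv2.minAreaRect(W[m][:,:2].astype(np.float32)*1000)
    return np.round(c,1),np.round(s,1),round(a,2),'z',np.round(np.nanmedian(W[m][:,2])*1000,1),int(m.sum())
def comps(m,minn=40):
    n,l,s,c=cv2.connectedComponentsWithStats(m.astype(np.uint8))
    return [l==i for i in range(1,n) if s[i,4]>=minn]
E
cat > look.py <<'E'
from h import *
import sys
for n in sys.argv[1:]:
    p=imaging.capture(n); W=cloud(p); g=p['img'].astype(int).min(-1)
    x,y,z=W[...,0],W[...,1],W[...,2]
    nb=(abs(x-0.47)<.2)&(abs(y-0.19)<.16)
    print(n,'block',[rect(W,m) for m in comps(nb&(z>.042)&(z<.068),800)])
    print('white',[rect(W,m) for m in comps(nb&(z>.045)&(z<.07)&(g>130),200)])
    r=(abs(x-.5)<.2)&(y<0.0)&(y>-.35)
    print('plat',[rect(W,m) for m in comps(r&(z>.075)&(z<.093),300)])
    print('bars',[rect(W,m) for m in comps(r&(z>.11)&(z<.14))])
    for t in('beaker','jar'):
        for d in nets.masks_of(p,t)[:1]:
            m=d['region']&(z>.05)&(z<.09); print(t,rect(W,m))
E
python3 look.py top scene
python3 - <<'E'
from h import *
p=imaging.capture('top');a=cv2.resize(p['img'][150:240,235:325],(720,720),interpolation=3);cv2.imwrite('pics/c1.png',a[:600])
E
```

```text
top block [(array([546.5, 186.3]), array([150.7, 162.1]), 8.67, 'z', np.float64(55.8), 3088)]
white [(array([551.6, 147.4]), array([130.1,  55.8]), 8.43, 'z', np.float64(56.6), 925), (array([543.7, 226.4]), array([129.6,  56. ]), 8.51, 'z', np.float64(56.6), 842)]
plat [(array([ 570.3, -175.2]), array([189.9, 150.5]), 0.39, 'z', np.float64(84.6), 2981)]
bars [(array([ 570.6, -173.9]), array([ 40.6, 118.5]), 89.25, 'z', np.float64(123.9), 465)]
beaker (array([677.1, -10.8]), array([48.8, 50.2]), 84.75, 'z', np.float64(65.3), 132)
jar (array([386.5,  -3. ]), array([45.7, 49.1]), 0.63, 'z', np.float64(65.7), 281)
scene block [(array([548.1, 190.6]), array([153. , 169.5]), 8.52, 'z', np.float64(55.8), 2281)]
white [(array([542.8, 227.6]), array([137.2,  63.2]), 8.63, 'z', np.float64(56.6), 575), (array([549.9, 151.3]), array([139.8,  62.3]), 9.4, 'z', np.float64(56.6), 696)]
plat [(array([ 571.5, -172.9]), array([151.6, 195.9]), 89.86, 'z', np.float64(83.9), 3287)]
bars [(array([ 571.8, -173. ]), array([ 41.4, 122.4]), 89.1, 'z', np.float64(122.9), 516)]
beaker (array([681.8,  -8.3]), array([50.6, 51.4]), 85.22, 'z', np.float64(62.7), 257)
jar (array([3.87e+02, 3.00e-01]), array([47.8, 51.9]), 75.38, 'z', np.float64(64.4), 228)
```

View pics/c1.png

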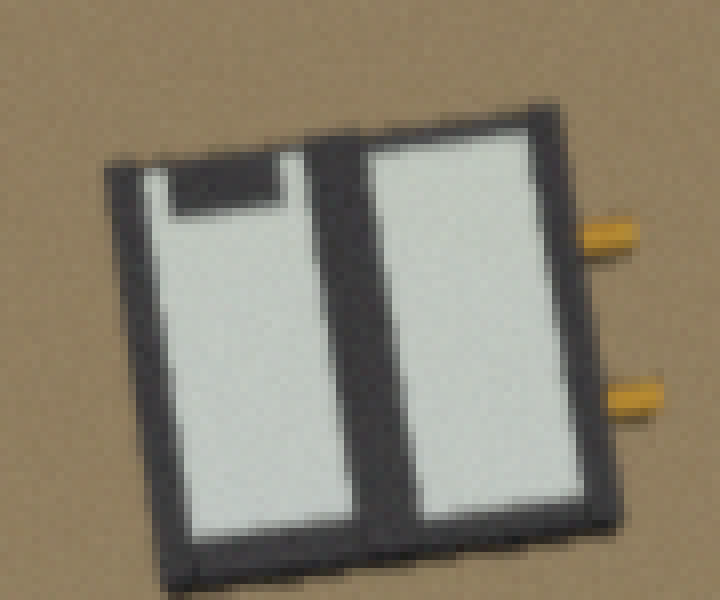

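The crop shows the notch in the left plate's far end, at crop pixel (225,190), with the plain plate on the right. The choice is confirmed. Next I move over the notch with the fingers shut.

Request:
{"method": "move_arm", "body": {
  "commands": [
    [[0,-0.31,0.87,0,0,0,0],[0,-0.31,0.87,0,0,0,0],[0,-0.31,0.87,0,0,0,0],[0,-0.31,0.87,0,0,0,0]]
  ]
}}

```text
t: 1.38
tool_pos: [0.2282, 0.501, 0.2315]
orientation: [[0.265, 0.964, 0.0], [0.964, -0.265, -0.0], [0.0, 0.0, -1.0]]
force: [0.1, 0.4, 0.1]
opening: 0.0389
```

Request:
{"method": "move_arm", "body": {
  "commands": [
    [[0,-0.31,0.87,0,0,0,0],[0,-0.31,0.87,0,0,0,0],[0,-0.31,0.87,0,0,0,0],[0,-0.31,0.87,0,0,0,0]]
  ]
}}

```text
t: 1.72
tool_pos: [0.3051, 0.4474, 0.2316]
orientation: [[0.268, 0.963, 0.0], [0.963, -0.268, 0.0], [0.0, 0.0, -1.0]]
force: [-0.4, 0.2, -0.6]
opening: 0.0004
```

Request:
{"method": "move_arm", "body": {
  "commands": [
    [[0,-0.31,0.87,0,0,0,0],[0,-0.31,0.87,0,0,0,0],[0,-0.31,0.87,0,0,0,0],[0,-0.31,0.87,0,0,0,0]]
  ]
}}

```text
t: 2.05
tool_pos: [0.3814, 0.3943, 0.2315]
orientation: [[0.271, 0.963, 0.0], [0.963, -0.271, 0.001], [0.001, 0.0, -1.0]]
force: [-0.3, 0.3, 0.4]
opening: 0.0001
```

Request:
{"method": "move_arm", "body": {
  "commands": [
    [[0,-0.31,0.87,0,0,0,0],[0,-0.31,0.87,0,0,0,0],[0,-0.31,0.87,0,0,0,0],[0,-0.31,0.87,0,0,0,0]]
  ]
}}

```text
t: 2.38
tool_pos: [0.4573, 0.3414, 0.2313]
orientation: [[0.273, 0.962, -0.0], [0.962, -0.273, 0.002], [0.001, -0.001, -1.0]]
force: [0.0, 0.1, -0.1]
opening: 0.0
```

Request:
{"method": "move_arm", "body": {
  "commands": [
    [[0,-0.31,0.87,0,0,0,0],[0,-0.31,0.87,0,0,0,0],[0,-0.31,0.87,0,0,0,0],[0,-0.31,0.87,0,0,0,0]]
  ]
}}

```text
t: 2.72
tool_pos: [0.5328, 0.2885, 0.2307]
orientation: [[0.274, 0.962, -0.001], [0.962, -0.274, 0.002], [0.002, -0.002, -1.0]]
force: [-0.8, -0.2, 0.2]
opening: 0.0
```

Request:
{"method": "move_arm", "body": {
  "commands": [
    [[0,-0.31,0.87,0.2,0,0,-0.2],[0,-0.31,0.87,0.2,0,0,-0.4],[0,-0.31,0.87,0.4,0,0,-0.6],[0,-0.31,0.87,0.6,0,0,-0.79],[0,-0.31,0.87,0.6,0,0,-0.79],[0,-0.31,0.87,0.6,0,0,-0.79]]
  ]
}}

```text
t: 3.22
tool_pos: [0.6056, 0.2371, 0.1697]
orientation: [[-0.135, 0.991, -0.005], [0.991, 0.135, 0.002], [0.003, -0.004, -1.0]]
force: [0.0, 0.4, -0.4]
opening: -0.0002
```

```bash
cat > go.py <<'E'
from h import *
import sys
from scipy.spatial.transform import Rotation as R
# target x y z(mm) yaw of tool x(deg) -> shift (units 0.1 m) and turn (units 30 deg)
def go(x,y,z,yaw):
    o=sensors.get_obs(); c,s=np.cos(np.radians(yaw)),np.sin(np.radians(yaw))
    T=np.array([[c,s,0],[s,-c,0],[0,0,-1]]).T.T
    O=np.array(o['orientation']); d=np.array([x,y,z])/1000-o['tool_pos']
    print('t',round(o['t'],2),'pos',np.round(np.array(o['tool_pos'])*1000,1),'F',np.round(o['force'],1),'open',round(o['opening']*1000,1),
     'shift',np.round(O.T@d/0.1,3),'turn',np.round(R.from_matrix(O.T@T).as_rotvec(degrees=True)/30,3))
if __name__=='__main__': go(*map(float,sys.argv[1:5]))
E
python3 look.py top; python3 go.py 606 236 75 98.6
```

```text
top block []
white []
plat [(array([ 570.5, -175.5]), array([151.4, 188.9]), 89.76, 'z', np.float64(84.6), 2988)]
bars [(array([ 570.2, -173.5]), array([ 40.1, 117.3]), 89.58, 'z', np.float64(123.8), 463)]
t 3.37 pos [607.5 236.9 172.4] F [ 0.5  0.6 -0.7] open 0.2 shift [-0.01  -0.018  0.974] turn [ 0.003 -0.007 -0.027]
```

Request:
{"method": "move_arm", "body": {
  "commands": [
    [[0,-0.01,-0.02,0.35,0,0,-0.03],[0,-0.01,-0.02,0.7,0,0,-0.03],[0,-0.01,-0.02,0.97,0,0,-0.03],[0,-0.01,-0.02,0.97,0,0,-0.03],[0,-0.01,-0.02,0.97,0,0,-0.03],[0,-0.01,-0.02,0.97,0,0,-0.03]]
  ]
}}

```text
t: 3.87
tool_pos: [0.6073, 0.237, 0.0781]
orientation: [[-0.151, 0.988, 0.006], [0.988, 0.151, 0.005], [0.005, 0.006, -1.0]]
force: [0.2, -0.2, 0.1]
opening: 0.0002
```

```bash
python3 - <<'E'
from h import *
p=imaging.capture('wrist');cv2.imwrite('pics/w1.png',p['img'])
W=cloud(p);g=p['img'].astype(int).min(-1);z=W[...,2]
print([rect(W,m) for m in comps((z>.045)&(z<.065)&(g>110),300)])
E
python3 go.py 606 236 54 98.6
```

```text
[(array([558.2, 149.1]), array([121. ,  58.3]), 8.11, 'z', np.float64(55.6), 27080), (array([547.4, 228.1]), array([119.6,  58.9]), 8.27, 'z', np.float64(55.6), 26943)]
t 3.92 pos [607.6 237.   78.5] F [ 0.8 -0.3  0.2] open 0.2 shift [-0.009 -0.019  0.245] turn [ 0.014 -0.009  0.003]
```

View pics/w1.png

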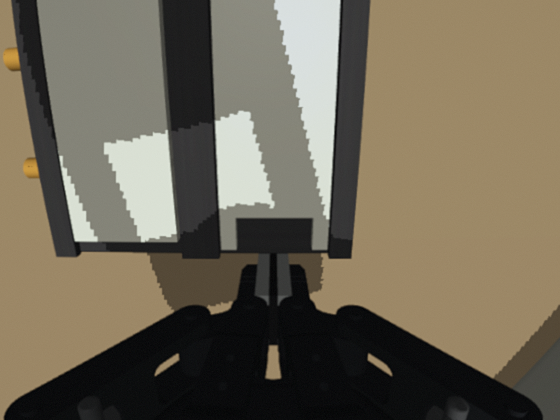

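The wrist picture shows the shut fingers (col 273) in line with the notch (cols 236–313, centre 275) and just beyond it. I descend, then feel for the floor.

Request:
{"method": "move_arm", "body": {
  "commands": [
    [[0,-0.01,-0.01,0.2,0,0,0],[0,-0.01,-0.01,0.22,0,0,0],[0,-0.01,-0.01,0.23,0,0,0],[0,-0.01,-0.01,0.24,0,0,0],[0,-0.01,-0.01,0.24,0,0,0],[0,-0.01,-0.01,0.24,0,0,0]]
  ]
}}

```text
t: 4.42
tool_pos: [0.6074, 0.2362, 0.0554]
orientation: [[-0.151, 0.988, 0.008], [0.988, 0.151, 0.006], [0.005, 0.009, -1.0]]
force: [-1.1, -0.0, -0.4]
opening: -0.0001
```

```bash
python3 go.py 606 236 52 98.6
```

```text
t 4.42 pos [607.4 236.2  55.4] F [-1.1 -0.  -0.4] open -0.1 shift [ 0.    -0.014  0.034] turn [ 0.016 -0.01   0.003]
```

Request:
{"method": "move_arm", "body": {
  "commands": [
    [[0,0,0,0.02,0.016,-0.01,0],[0,0,0,0.03,0.016,-0.01,0],[0,0,0,0.03,0.016,-0.01,0],[0,0,0,0.03,0.016,-0.01,0]]
  ]
}}

```text
t: 4.75
tool_pos: [0.6074, 0.2362, 0.0523]
orientation: [[-0.151, 0.989, 0.0], [0.989, 0.151, -0.0], [-0.0, 0.0, -1.0]]
force: [0.6, 0.5, -0.3]
opening: 0.0
```

```bash
python3 go.py 606 236 52 98.6
```

```text
t 4.75 pos [607.4 236.2  52.3] F [ 0.6  0.5 -0.3] open 0.0 shift [-0.    -0.014  0.003] turn [0.    0.    0.003]
```

Request:
{"method": "move_arm", "body": {
  "commands": [
    [[0,0,-0.08,0,0,0,0],[0,0,-0.15,0,0,0,0],[0,0,-0.22,0,0,0,0],[0,0,-0.29,0,0,0,0],[0,0,-0.36,0,0,0,0],[0,0,-0.43,0,0,0,0],[0,0,-0.48,0,0,0,0],[0,0,-0.5,0,0,0,0]]
  ]
}}

```text
t: 5.42
tool_pos: [0.557, 0.2285, 0.0524]
orientation: [[-0.151, 0.988, -0.0], [0.988, 0.151, -0.0], [-0.0, -0.0, -1.0]]
force: [-0.3, -0.3, -1.1]
opening: -0.0
```

```bash
python3 go.py 550 228 52 98.6; python3 look.py top scene | grep white
python3 - <<'E'
from h import *
p=imaging.capture('wrist');cv2.imwrite('pics/w2.png',p['img'])
E
```

```text
t 5.42 pos [557.  228.5  52.4] F [-0.3 -0.3 -1.1] open -0.0 shift [ 0.006 -0.069  0.004] turn [-0.001  0.001  0.004]
white []
white []
```

View pics/w2.png

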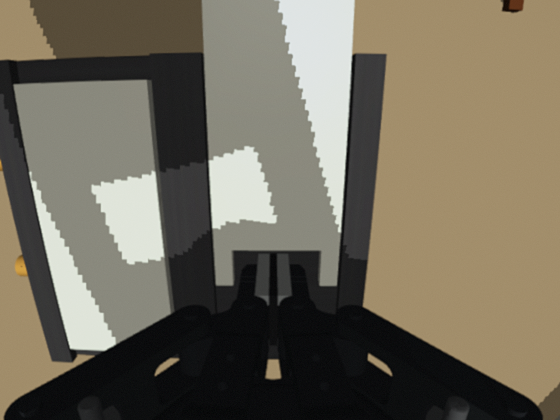

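The plate has moved: notch floor at row 251, ear ends near row 287, block front edge near row 56.

Run:
```python
from h import *
p=imaging.capture('wrist');W=cloud(p);c,s=np.cos(np.radians(8.6)),np.sin(np.radians(8.6))
def own(w): d=w-np.array([.5465,.1863,0]); return np.round(1000*np.array([c*d[0]+s*d[1],-s*d[0]+c*d[1],d[2]]),1)
for u,v in((245,248),(300,248),(224,283),(330,283),(180,57),(370,58),(75,82),(140,82)): print((u,v),own(W[v,u]))
```

```text
(245, 248) [ 4.2 27.1 55.8]
(300, 248) [ 4.2 51.5 55.7]
(224, 283) [22.  16.9 55.8]
(330, 283) [21.3 65.7 56.8]
(180, 57) [-75.1   3.6  54.1]
(370, 58) [-75.1  77.   52.7]
(75, 82) [-66.8 -38.8  55.6]
(140, 82) [-66.1 -12.   56.5]
```

Request:
{"method": "move_arm", "body": {
  "commands": [
    [[0,0.01,-0.04,0,0,0,0],[0,0.01,-0.08,0,0,0,0],[0,0.01,-0.11,0,0,0,0],[0,0.01,-0.11,0,0,0,0],[0,0.01,-0.11,0,0,0,0]]
  ]
}}

```text
t: 6.23
tool_pos: [0.5466, 0.2279, 0.0522]
orientation: [[-0.151, 0.989, -0.001], [0.989, 0.151, -0.0], [-0.0, -0.001, -1.0]]
force: [-0.3, 0.4, -0.4]
opening: 0.0002
```

Request:
{"method": "move_arm", "body": {
  "commands": [
    [[0,0,0.03,-0.1,0,0,0],[0,0,0.04,-0.5,0,0,0],[0,0,0.04,-0.9,0,0,0],[0.3,0,0.04,-0.9,0,0,0],[0.8,0,0.04,-0.9,0,0,0]]
  ]
}}

```text
t: 6.65
tool_pos: [0.5521, 0.2291, 0.145]
orientation: [[-0.151, 0.988, 0.005], [0.988, 0.151, 0.002], [0.001, 0.005, -1.0]]
force: [-0.1, -0.1, -0.3]
opening: 0.0233
```

Request:
{"method": "move_arm", "body": {
  "commands": [
    [[1,0,-0.3,0,0,0,0],[1,0,-0.7,0,0,0,0],[1,0,-0.95,0,0,0,0],[1,0,-0.95,0,0,0,0],[1,0,-0.95,0,0,0,0]]
  ]
}}

```text
t: 7.07
tool_pos: [0.4565, 0.2143, 0.1436]
orientation: [[-0.152, 0.988, 0.003], [0.988, 0.152, 0.001], [0.0, 0.003, -1.0]]
force: [0.5, 0.3, -0.0]
opening: 0.0837
```

```bash
python3 go.py 445 212 100 98.6
python3 - <<'E'
from h import *
p=imaging.capture('wrist');cv2.imwrite('pics/w3.png',p['img'])
W=cloud(p);g=p['img'].astype(int).min(-1);z=W[...,2]
print([rect(W,m) for m in comps((z>.045)&(z<.065)&(g>110),300)])
E
python3 look.py scene top|grep -E "white|block"
```

```text
t 7.07 pos [456.5 214.3 143.6] F [ 0.5  0.3 -0. ] open 83.7 shift [-0.006 -0.118  0.436] turn [ 0.006 -0.001  0.005]
[(array([491. , 219.8]), array([135.6,  58.2]), 8.52, 'z', np.float64(55.6), 11136), (array([553.4, 148.5]), array([137.6,  57.5]), 9.16, 'z', np.float64(55.7), 6641)]
scene block [(array([528.1, 187.8]), array([193.8, 167.6]), 8.39, 'z', np.float64(55.3), 2487)]
white [(array([550.6, 150.4]), array([135.9,  59.9]), 8.92, 'z', np.float64(56.4), 535)]
top block []
white []
```

View pics/w3.png

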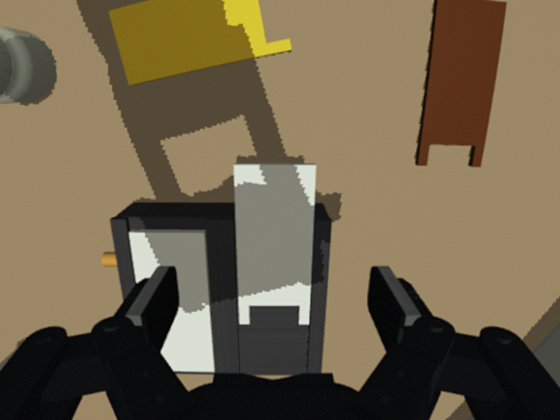

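The plate overhangs squarely, near end at (275,164), and fills about a fifth more than the front edge row 205 suggests from this angle. Next I align over the overhang and descend with open fingers on both sides.

Request:
{"method": "move_arm", "body": {
  "commands": [
    [[1,-0.01,-0.118,0.2,0,0,0],[1,-0.01,-0.118,0.5,0,0,0],[1,-0.01,-0.118,0.6,0,0,0],[1,-0.01,-0.118,0.6,0,0,0],[1,-0.01,-0.118,0.6,0,0,0]]
  ]
}}

```text
t: 7.83
tool_pos: [0.4481, 0.2123, 0.0841]
orientation: [[-0.151, 0.989, 0.004], [0.989, 0.151, 0.001], [0.001, 0.004, -1.0]]
force: [-0.2, -0.3, 0.6]
opening: 0.0857
```

```bash
python3 go.py 445 212 30 98.6
python3 - <<'E'
from h import *
p=imaging.capture('wrist');cv2.imwrite('pics/w4.png',p['img'])
W=cloud(p);g=p['img'].astype(int).min(-1);z=W[...,2]
c,s=np.cos(np.radians(8.6)),np.sin(np.radians(8.6))
X=W-np.array([.5465,.1863,0]); ox=1000*(c*X[...,0]+s*X[...,1]); oy=1000*(-s*X[...,0]+c*X[...,1])
m=(z>.05)&(z<.062)&(ox<-78)&(ox>-140); print('overhang region own x',np.percentile(ox[m],[1,50]),'y',np.percentile(oy[m],[1,99]),m.sum())
E
```

```text
t 7.83 pos [448.1 212.3  84.1] F [-0.2 -0.3  0.6] open 85.7 shift [ 0.001 -0.034  0.541] turn [ 0.008 -0.001  0.002]
overhang region own x [-117.64279551  -99.81888717] y [13.96997152 68.79358316] 7256
```

View pics/w4.png

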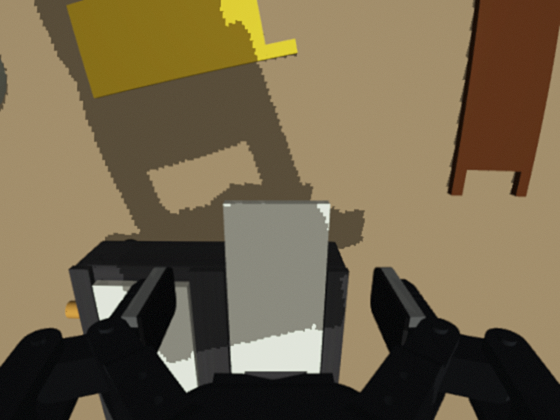

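The near end is at own x −118, so the overhang is 43 mm. The fingers straddle it with free space on both sides. Now I descend and grip.

Request:
{"method": "move_arm", "body": {
  "commands": [
    [[1,0.005,-0.034,0.1,0.008,0,0],[1,0.005,-0.034,0.3,0.008,0,0],[1,0.005,-0.034,0.5,0.008,0,0],[1,0.005,-0.034,0.54,0.008,0,0],[1,0.005,-0.034,0.54,0.008,0,0],[1,0.005,-0.034,0.54,0.008,0,0]]
  ]
}}

```text
t: 8.38
tool_pos: [0.4462, 0.213, 0.0315]
orientation: [[-0.151, 0.989, 0.003], [0.989, 0.151, 0.002], [0.002, 0.003, -1.0]]
force: [-0.3, 0.7, 0.1]
opening: 0.0853
```

Request:
{"method": "move_arm", "body": {
  "commands": [
    [[0.7,0,0,0,0,0,0],[0.6,0,0,0,0,0,0],[0.5,0,0,0,0,0,0],[0.4,0,0,0,0,0,0],[0.3,0,0,0,0,0,0],[0.2,0,0,0,0,0,0],[0,0,0,0,0,0,0],[0,0,0,0,0,0,0]]
  ],
  "newtons": 80
}}

```text
t: 9.05
tool_pos: [0.447, 0.2134, 0.0329]
orientation: [[-0.151, 0.989, 0.005], [0.989, 0.151, 0.003], [0.002, 0.006, -1.0]]
force: [-1.5, -0.5, 5.8]
opening: 0.0537
```

```bash
python3 go.py 445 212 30 98.6
```

```text
t 9.05 pos [447.  213.4  32.9] F [-1.5 -0.5  5.8] open 53.7 shift [-0.011 -0.022  0.029] turn [ 0.011 -0.005  0.003]
```

Request:
{"method": "move_arm", "body": {
  "commands": [
    [[0,0,0,-0.01,0,0,0],[0,0,0,-0.02,0,0,0],[0,0,0,-0.03,0,0,0],[0,0,0,-0.03,0,0,0]]
  ]
}}

```text
t: 9.38
tool_pos: [0.447, 0.2134, 0.036]
orientation: [[-0.151, 0.989, 0.005], [0.989, 0.151, 0.003], [0.002, 0.006, -1.0]]
force: [1.3, 0.3, -1.4]
opening: 0.0539
```

```bash
python3 go.py 445 212 30 98.6
python3 - <<'E'
from h import *
p=imaging.capture('wrist');q=imaging.capture('scene')
cv2.imwrite('pics/w5.png',np.hstack([cv2.resize(p['img'],(400,300)),cv2.resize(q['img'][150:270,200:360],(400,300),interpolation=3)]))
E
```

```text
t 9.38 pos [447.  213.4  36. ] F [ 1.3  0.3 -1.4] open 53.9 shift [-0.011 -0.022  0.06 ] turn [ 0.011 -0.005  0.003]
```

View pics/w5.png

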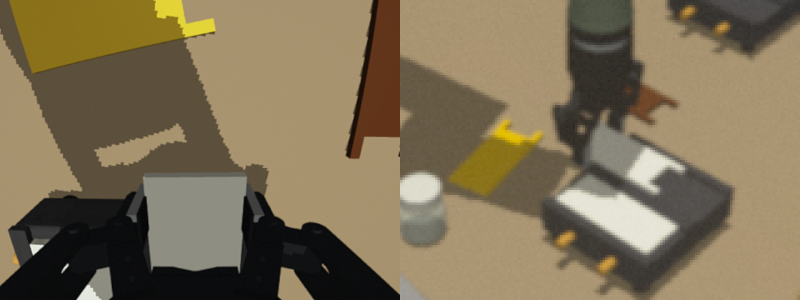

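The plate is held between the pads, with its near end in view at left (195,220). Now I lift it.

Request:
{"method": "move_arm", "body": {
  "commands": [
    [[0,0,0,-0.05,0,0,0],[0,0,0,-0.15,0,0,0],[0,0,0,-0.3,0,0,0],[0,0,0,-0.5,0,0,0],[0,0,0,-0.7,0,0,0],[0,0,0,-0.9,0,0,0],[0,0,0,-1,0,0,0],[0,0,0,-1,0,0,0]]
  ],
  "newtons": 100
}}

```text
t: 10.15
tool_pos: [0.4479, 0.2137, 0.1386]
orientation: [[-0.151, 0.988, 0.011], [0.989, 0.151, 0.005], [0.004, 0.011, -1.0]]
force: [0.6, -0.4, -1.6]
opening: 0.0533
```

Request:
{"method": "move_arm", "body": {
  "commands": [
    [[0,0,0,-0.1,0,0,0],[0,0,0,-0.25,0,0,0],[0,0,0,-0.4,0,0,0],[0,0,0,-0.4,0,0,0],[0,0,0,-0.4,0,0,0],[0,0,0,-0.4,0,0,0]]
  ]
}}

```text
t: 10.65
tool_pos: [0.4466, 0.2131, 0.1772]
orientation: [[-0.151, 0.989, 0.008], [0.989, 0.151, 0.004], [0.003, 0.009, -1.0]]
force: [-1.0, 0.1, -1.3]
opening: 0.053
```

```bash
cat > held.py <<'E'
from h import *
# held plate: white points near/above tool; plane and outline from scene+wrist+top
o=sensors.get_obs(); tp=np.array(o['tool_pos'])
for n in('scene','wrist','top'):
    p=imaging.capture(n);W=cloud(p);z=W[...,2]; g=p['img'].astype(int); sat=g.max(-1)-g.min(-1)
    m=(abs(z-tp[2]-.02)<.03)&(g.min(-1)>95)&(sat<35)&(np.hypot(W[...,0]-tp[0],W[...,1]-tp[1])<.14)
    for k in comps(m,200)[:3]:
        P=W[k]; A=np.c_[P[:,:2]-tp[:2],np.ones(len(P))]; co=np.linalg.lstsq(A,P[:,2],rcond=None)[0]
        print(n,rect(W,k),'slope deg',np.round(np.degrees(np.arctan(co[:2])),2),'z at tcp above tcp',round((co[2]-tp[2])*1000,1))
E
python3 held.py; python3 go.py 445 212 170 98.6
```

```text
scene (array([490.4, 220.4]), array([132.1,  61. ]), 9.58, 'z', np.float64(200.3), 530) slope deg [-0.07  0.69] z at tcp above tcp 22.8
wrist (array([457. , 212.7]), array([68. , 59.1]), 8.9, 'z', np.float64(199.3), 16772) slope deg [0.22 0.04] z at tcp above tcp 22.0
t 10.8 pos [446.8 213.2 177.4] F [ 0.4  0.6 -1.2] open 53.3 shift [-0.009 -0.02   0.074] turn [ 0.017 -0.006  0.003]
```

Held flat, top 22 mm above the TCP, plate centre about 43 mm ahead of the grip. Now I carry it to the rocker.

Request:
{"method": "move_arm", "body": {
  "commands": [
    [[0,-0.15,0,0,0,0,0],[0,-0.35,0.02,0,0,0,0],[0,-0.55,0.04,0,0,0,0],[0,-0.75,0.05,0,0,0,0],[0,-0.9,0.06,0,0,0,0],[0,-0.98,0.06,0,0,0,0]]
  ]
}}

```text
t: 11.3
tool_pos: [0.4675, 0.1157, 0.1764]
orientation: [[-0.15, 0.989, 0.007], [0.989, 0.15, 0.004], [0.003, 0.008, -1.0]]
force: [-0.4, -0.1, -1.5]
opening: 0.0533
```

Request:
{"method": "move_arm", "body": {
  "commands": [
    [[0,-0.2,0,0,0,0,0],[0,-0.4,0.02,0,0,0,0],[0,-0.6,0.04,0,0,0,0],[0,-0.8,0.05,0,0,0,0],[0,-0.95,0.06,0,0,0,0],[0,-0.98,0.06,0,0,0,0]]
  ]
}}

```text
t: 11.8
tool_pos: [0.4884, 0.0182, 0.1757]
orientation: [[-0.148, 0.989, 0.007], [0.989, 0.148, 0.003], [0.002, 0.007, -1.0]]
force: [0.4, 0.2, -0.9]
opening: 0.0533
```

Request:
{"method": "move_arm", "body": {
  "commands": [
    [[0,-0.2,0,0,0.01,0,0.05],[0,-0.4,0.02,0,0.01,0,0.1],[0,-0.6,0.04,0,0.01,0,0.15],[0,-0.8,0.05,0,0.01,0,0.2],[0,-0.95,0.06,0,0.01,0,0.25],[0,-0.98,0.06,0,0.01,0,0.3],[0,-0.98,0.06,0,0.01,0,0.3],[0,-0.98,0.06,0,0.01,0,0.3]]
  ]
}}

```text
t: 12.47
tool_pos: [0.5084, -0.077, 0.1752]
orientation: [[0.008, 1.0, 0.0], [1.0, -0.008, 0.004], [0.004, 0.0, -1.0]]
force: [-0.1, 0.5, -1.3]
opening: 0.0535
```

```bash
python3 go.py 528.5 -174 170 89.6
```

```text
t 12.47 pos [508.4 -77.  175.2] F [-0.1  0.5 -1.3] open 53.5 shift [-0.969  0.209  0.049] turn [ 0.001 -0.007 -0.003]
```

Request:
{"method": "move_arm", "body": {
  "commands": [
    [[0,-0.2,0.05,0,0,-0.007,0],[0,-0.4,0.1,0,0,-0.007,0],[0,-0.6,0.15,0,0,-0.007,0],[0,-0.8,0.2,0.1,0,-0.007,0],[0,-0.95,0.21,0.2,0,-0.007,0],[0,-0.97,0.21,0.25,0,-0.007,0],[0,-0.97,0.21,0.25,0,-0.007,0],[0,-0.97,0.21,0.25,0,-0.007,0]]
  ]
}}

```text
t: 13.13
tool_pos: [0.5283, -0.1727, 0.1497]
orientation: [[0.008, 1.0, -0.001], [1.0, -0.008, 0.001], [0.001, -0.001, -1.0]]
force: [0.2, 0.5, -0.9]
opening: 0.0531
```

```bash
python3 held.py; python3 go.py 528.5 -174 125 89.6;  python3 - <<'E'
from h import *
p=imaging.capture('wrist');q=imaging.capture('scene')
cv2.imwrite('pics/w6.png',np.hstack([cv2.resize(p['img'],(400,300)),cv2.resize(q['img'][210:360,110:310],(400,300),interpolation=3)]))
E
```

```text
scene (array([ 573.6, -167.7]), array([133.2,  65.3]), 0.04, 'z', np.float64(171.9), 1000) slope deg [-0.57  0.19] z at tcp above tcp 22.5
wrist (array([ 538.7, -172.8]), array([59.9, 68.6]), 87.3, 'z', np.float64(172.3), 16737) slope deg [-0.25 -0.15] z at tcp above tcp 22.6
top (array([ 597.7, -173.8]), array([78.8, 57. ]), 0.82, 'z', np.float64(173.3), 460) slope deg [-1.01 -0.51] z at tcp above tcp 24.8
t 13.28 pos [ 528.9 -173.   150.5] F [-1.  -0.7 -0.8] open 53.3 shift [-0.01  -0.004  0.255] turn [ 0.003 -0.    -0.   ]
```

View pics/w6.png

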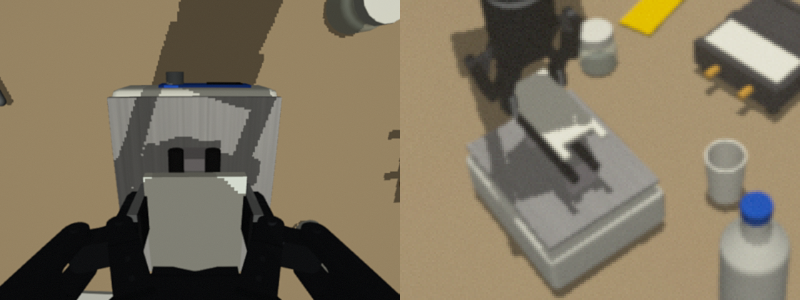

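The bars (left panel, cols 176 and 212) are centred under the plate (cols 145–247), and the beaker and jar are undisturbed. I lower it.

Request:
{"method": "move_arm", "body": {
  "commands": [
    [[0,-0.005,-0.007,0.1,0,0,0],[0,-0.005,-0.007,0.2,0,0,0],[0,-0.005,-0.007,0.3,0,0,0],[0,-0.005,-0.007,0.36,0,0,0],[0,-0.005,-0.007,0.38,0,0,0],[0,-0.005,-0.007,0.38,0,0,0],[0,-0.005,-0.007,0.38,0,0,0]]
  ]
}}

```text
t: 13.97
tool_pos: [0.5283, -0.1739, 0.1124]
orientation: [[0.007, 1.0, 0.001], [1.0, -0.007, -0.0], [-0.0, 0.001, -1.0]]
force: [-0.1, -0.4, -1.8]
opening: 0.0533
```

Request:
{"method": "move_arm", "body": {
  "commands": [
    [[0,0,0,0.01,0,0,0],[0,0,0,0.02,0,0,0],[0,0,0,0.02,0,0,0],[0,0,0,0.02,0,0,0]]
  ]
}}

```text
t: 14.3
tool_pos: [0.5284, -0.1739, 0.1105]
orientation: [[0.007, 1.0, 0.002], [1.0, -0.007, -0.0], [-0.0, 0.002, -1.0]]
force: [-1.1, -0.4, -1.9]
opening: 0.0535
```

```bash
python3 go.py 528 -174 108.5 89.6
```

```text
t 14.3 pos [ 528.4 -173.9  110.5] F [-1.1 -0.4 -1.9] open 53.5 shift [-0.001 -0.004  0.02 ] turn [ 0.003  0.    -0.001]
```

Request:
{"method": "move_arm", "body": {
  "commands": [
    [[0,0,0,0.005,0,0,0],[0,0,0,0.01,0,0,0],[0,0,0,0.01,0,0,0],[0,0,0,0.01,0,0,0]]
  ]
}}

```text
t: 14.63
tool_pos: [0.5284, -0.1739, 0.1095]
orientation: [[0.007, 1.0, 0.002], [1.0, -0.007, -0.0], [-0.0, 0.002, -1.0]]
force: [0.6, 0.2, -1.9]
opening: 0.0533
```

Request:
{"method": "move_arm", "body": {
  "commands": [
    [[0,0,0,0.005,0,0,0],[0,0,0,0.01,0,0,0],[0,0,0,0.01,0,0,0],[0,0,0,0.01,0,0,0]]
  ]
}}

```text
t: 14.97
tool_pos: [0.5284, -0.1739, 0.1086]
orientation: [[0.007, 1.0, 0.002], [1.0, -0.007, -0.0], [-0.0, 0.002, -1.0]]
force: [0.1, -0.1, -0.5]
opening: 0.0539
```

Contact is starting (force rising from −1.9 to −0.5). I step a little farther.

Request:
{"method": "move_arm", "body": {
  "commands": [
    [[0,0,0,0.005,0,0,0],[0,0,0,0.007,0,0,0],[0,0,0,0.007,0,0,0]]
  ]
}}

```text
t: 15.22
tool_pos: [0.5285, -0.174, 0.1084]
orientation: [[0.007, 1.0, 0.002], [1.0, -0.007, -0.0], [-0.0, 0.002, -1.0]]
force: [-2.8, 0.0, 4.8]
opening: 0.0532
```

```bash
python3 held.py; python3 go.py 528 -174 108.5 89.6
```

```text
scene (array([ 573.5, -170.7]), array([ 61.1, 133.8]), 89.33, 'z', np.float64(130.8), 1008) slope deg [-2.09 -0.41] z at tcp above tcp 23.2
wrist (array([ 539. , -174.2]), array([62.1, 68.1]), 89.79, 'z', np.float64(130.6), 16794) slope deg [ 0.1 -0.2] z at tcp above tcp 22.1
top (array([ 596.6, -174.8]), array([77.2, 57. ]), 0.55, 'z', np.float64(131.4), 440) slope deg [-1.15 -0.58] z at tcp above tcp 24.3
t 15.37 pos [ 528.5 -174.   108.4] F [-2.3  0.6  5.9] open 53.3 shift [-0.    -0.005 -0.001] turn [ 0.004  0.001 -0.001]
```

It rests (force +5.9 N, top at 131 mm). I release, then withdraw.

Request:
{"method": "move_arm", "body": {
  "commands": [
    [[0.7,0,0,0,0,0,0],[0.8,0,0,0,0,0,0],[0.9,0,0,0,0,0,0],[1,0,0,0,0,0,0],[1,0,0,0,0,0,0],[1,0,0,0,0,0,0],[1,0,0,0,0,0,0]]
  ]
}}

```text
t: 15.95
tool_pos: [0.5285, -0.1739, 0.1083]
orientation: [[0.007, 1.0, 0.002], [1.0, -0.007, -0.0], [-0.0, 0.002, -1.0]]
force: [-0.4, 0.4, -0.3]
opening: 0.0851
```

```bash
python3 held.py; python3 go.py 528 -174 200 89.6
```

```text
scene (array([ 573.1, -172.9]), array([133.2,  57.8]), 0.15, 'z', np.float64(130.7), 1072) slope deg [-2.31  0.43] z at tcp above tcp 23.3
wrist (array([ 539. , -174.7]), array([56.4, 67.8]), 89.76, 'z', np.float64(130.6), 17062) slope deg [ 0.01 -0.01] z at tcp above tcp 22.3
top (array([ 599.2, -175.5]), array([72. , 58.5]), 1.13, 'z', np.float64(131.3), 425) slope deg [-1.64 -1.03] z at tcp above tcp 24.9
t 16.1 pos [ 528.5 -173.9  108.4] F [ 0.  -0.3 -0.6] open 85.4 shift [-0.001 -0.003 -0.916] turn [ 0.004  0.001 -0.001]
```

Request:
{"method": "move_arm", "body": {
  "commands": [
    [[1,0,0,-0.1,0,0,0],[1,0,0,-0.3,0,0,0],[1,0,0,-0.6,0,0,0],[1,0,0,-0.9,0,0,0],[1,0,0,-1,0,0,0],[1,0,0,-1,0,0,0]]
  ]
}}

```text
t: 16.6
tool_pos: [0.53, -0.1745, 0.2121]
orientation: [[0.007, 1.0, 0.009], [1.0, -0.007, -0.003], [-0.003, 0.009, -1.0]]
force: [1.3, -0.5, -0.4]
opening: 0.0857
```

Request:
{"method": "move_arm", "body": {
  "commands": [
    [[1,0,-0.3,-0.1,0,0,0],[1,0,-0.6,-0.2,0,0,0],[1,0,-0.9,-0.3,0,0,0],[1,0,-1,-0.3,0,0,0],[1,0,-1,-0.3,0,0,0],[1,0,-1,-0.3,0,0,0]]
  ]
}}

```text
t: 17.1
tool_pos: [0.4297, -0.1736, 0.2405]
orientation: [[0.008, 1.0, 0.009], [1.0, -0.008, -0.002], [-0.002, 0.009, -1.0]]
force: [-0.0, 1.2, 0.0]
opening: 0.0853
```

```bash
sed -i 's/print(.bars.*/print("plate",[rect(W,m) for m in comps(r\&(z>.11)\&(z<.14),100)])/' look.py; python3 look.py top scene
python3 - <<'E'
from h import *
p=imaging.capture('top');q=imaging.capture('scene')
cv2.imwrite('pics/f.png',np.hstack([cv2.resize(p['img'][110:290,230:470],(400,300),interpolation=3),cv2.resize(q['img'][150:360,110:390],(400,300),interpolation=3)]))
E
```

```text
top block [(array([546.8, 186.2]), array([151. , 162.3]), 8.47, 'z', np.float64(54.1), 3088)]
white [(array([551.7, 147.5]), array([129.8,  56. ]), 8.62, 'z', np.float64(56.6), 929)]
plat [(array([ 571.3, -175.8]), array([187.5, 151.2]), 0.33, 'z', np.float64(84.6), 2539)]
plate [(array([ 571.9, -174.2]), array([128. ,  58.5]), 0.45, 'z', np.float64(131.2), 1002)]
beaker (array([677.1, -11.6]), array([48.3, 51. ]), 41.04, 'z', np.float64(65.6), 132)
jar (array([386.6,  -2.9]), array([45.7, 48.8]), 0.25, 'z', np.float64(65.5), 278)
scene block [(array([548.4, 189.9]), array([154.6, 167.2]), 7.99, 'z', np.float64(54.0), 2287)]
white [(array([550.2, 151.6]), array([137.8,  63. ]), 9.58, 'z', np.float64(56.5), 697)]
plat [(array([ 571.9, -172.5]), array([152.9, 193.5]), 89.71, 'z', np.float64(83.9), 2992)]
plate [(array([ 573.9, -172.4]), array([135.4,  58.8]), 0.21, 'z', np.float64(130.6), 1117)]
beaker (array([682.5,  -7.9]), array([49. , 50.8]), 49.24, 'z', np.float64(62.8), 261)
```

View pics/f.png

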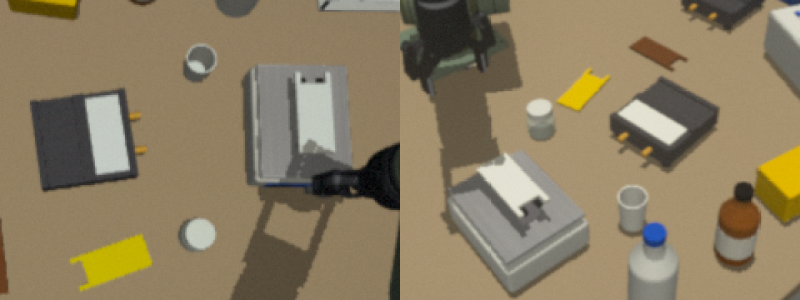

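The final view shows the notched plate lying along the bars (left panel, 315,112), within about 1.5 mm of centre. The plain plate, beaker and jar have not moved, and the gripper is clear.

```bash
python3 -c "
from bench import close_job
print(close_job())"
```

```text
the job is handed in; nothing more can be done
None
```

The notched plate now lies flat and lengthwise on the rocker's two bars, and I have handed the job in at about 17 s on the robot's clock. With shut fingers in its notch I slid it about 56 mm towards the robot, leaving 43 mm overhanging the front edge. I then gripped that end by its sides, lifted it clear and lowered it until it touched the bars. I let go only once the wrist force showed it resting there.

**Final position:** from the top camera, the plate is centred at (572, −174) mm with its top at 131 mm, within about 1.5 mm of the middle of the bars. It is turned about 1° relative to the bars. The scene camera put it 2 mm farther along x, but that camera is less accurate here and reads rectangles too large.

**Bystanders:** the plain plate, beaker and jar read the same as at the start, within 1 mm. The jar got no second reading from the scene camera at the end, but the picture shows it standing in place.

**Failed or odd readings:**
- A few camera measurements returned nothing while the arm blocked the view.
- The gripper opening read 53–54 mm on the 56 mm plate.
- Tilt fits from the scene and top cameras read 1 to 2° just after release, while the closer wrist camera read 0°. I took the plate as flat.

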